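# Hang the tankard up and open the beer-line manifold

### The job

Get the sampling point ready: first hang the steel tankard by its handle on the stand's hook and let go of it, then unscrew the tall flat-topped cap from the beer-line manifold and lift it off. Nobody knows whether that cap has a right-hand or a left-hand thread, so try loosening it both ways (a quarter turn frees it). Finish while still holding the cap in the gripper, lifted about 10 cm clear above the manifold; leave the low domed cap, the stack of beer mats and the bottle where they are.

Things in the scene. Friction and masses are not known exactly. Their poses are not given: they have to be found in the camera images.
- tankard: Loose steel tankard standing upright: straight round cup, outer diameter 62 mm, height 110, wall 3, about 200 g. Origin at the centre of its underside, z up. A D-shaped handle sticks out to its +y side, reaching y = 70. Let go on the hook, it swings down and hangs tilted by about 55 degrees, swinging for a while (that is fine).
- tankard_handle (a point): Centre of the handle's upper bar, at (0, 46.5, 92) mm in the tankard's frame. The handle is a round bar of diameter 8 in the tankard's y-z plane; its opening is 31 wide (y 31 to 62) and 58 high (z 30 to 88).
- hookstand: Fixed dark steel stand: round foot of diameter 100 mm, 12 thick; upright post of diameter 16, 220 high; one hook. Origin at the centre of the foot's underside, z up. The hook points to the stand's own -x: a thing is hung by moving its handle along the stand's +x over the hook's end, then down.
- hook_bar (a point): Point on the centre line of the hook's level bar, 200 mm high, 45 in front (-x) of the post's axis. The bar, diameter 8, runs level from the post to 78 mm from its axis, then turns up; its end is 94 mm from the post's axis and 226 high at its very top.
- manifold: Fixed steel block on two rubber feet, 62 mm (x) by 230 (y), flat top 45 above the table, brass pipe ends beyond both y ends (total length 290). Origin at the table under its centre, y along its length, z up. Two capped outlets on the top at y = +65 and y = -65; either cap can be on either.
- tall_cap: Loose black ribbed screw cap, round, outer diameter 52 mm, height 48, flat top with a raised bar along its x axis, about 110 g, covering a spigot 30 high. Origin at the centre of its open underside, about 0.5 mm above the manifold's top; z up. Right- or left-hand thread: it differs from start to start and cannot be seen.
- tall_cap_top (a point): Centre of the tall cap's top. Its quarter-turn thread: the wrong way it meets a hard stop within 5 degrees, then the fingers slip round it; the right way it turns easily, does not rise by itself, and lifts straight off when turned by 50 to 125 degrees (best 90; a stop follows). Until then it lifts only about 2 mm and stops hard.
- low_cap: Bystander: like the tall cap but 40 high with a domed top, on the other outlet, its thread of the other hand. Origin at the centre of its underside.
- mats: Bystander: loose round stack of beer mats, diameter 94, height 40. Origin at the centre of its underside.
- bottle: Bystander: loose closed amber bottle, diameter 62, height 190. Origin at the centre of its underside.
Not all that is in view belongs to the job. There is more than one size of the tankard; the one meant has the size given above.

How it is judged (in metres and radians):
On the way, in this order (a step that is already met when the one before it is completed fails the run):
1. the tankard hangs by its handle on the hook, let go (height (world z) of tankard above 0.05 m and contact force between tankard and hookstand above 0.5 N and contact force between tankard and the arm below 0.1 N and distance between tankard_handle and hook_bar below 0.065 m), for 0.3 s.
2. the tall cap is off its outlet, in the fingers (z of tall_cap in the frame of manifold above 0.085 m and contact force between tall_cap and the fingers above 1 N), for 0.2 s.
At the end, for the whole second after the job is handed in: Tankard hanging by its handle on the hook, untouched by the arm (it may swing); tall cap held still in the fingers, underside over 60 mm above the manifold's top, touching nothing else; low cap within 12 mm, mats and bottle within 25 mm of their starts (all of step 1 and z of tall_cap in the frame of manifold above 0.105 m and contact force between tall_cap and the fingers above 1 N and linear speed of tall_cap below 0.03 m/s and contact force between tall_cap and manifold below 0.05 N and contact force between tall_cap and hookstand below 0.05 N and contact force between tall_cap and tankard below 0.05 N and contact force between tall_cap and low_cap below 0.05 N and contact force between tall_cap and mats below 0.05 N and contact force between tall_cap and bottle below 0.05 N and distance of low_cap from where it was at the start of the episode below 0.012 m and distance of each of mats, bottle from where it was at the start of the episode below 0.025 m); the arm keeps its last pose, push and grip.
It fails at once if the low cap is pulled off or pushed away (distance of low_cap from where it was at the start of the episode above 0.012 m).
It fails at once if the beer mats or the bottle are shoved or knocked over (distance of any of mats, bottle from where it was at the start of the episode above 0.025 m or angle between bottle's own z axis and vertical above 0.5 rad).
It also fails if it takes over 72 s, if anything falls off the work surface, if the arm or the gripper's body presses on something with over 40 N, if the wrist force passes 120 N, or if a joint passes its speed limit or range.

### The arm

A 6-joint arm with a two-finger parallel gripper is mounted at the origin on the work surface. World frame = base frame: x ahead of the robot, y to its left, z up, the work surface at z = 0. Lengths are in mm, angles in rad, forces in N, time in s.
With the tool pointing down it reaches from about 300 to 775 mm from the base axis. Payload 14.6 kg.
Tool frame: the origin (TCP) lies between the finger pads; the fingertips stand ahead of it and the grasp point (between the pads) lies 11 mm behind it (manip.finger_overhang is the z of the fingertips in the tool frame, in mm); z points along the fingers, y is the line along which they close (so a half turn about z gives the same grasp; the last joint's range is limited). The gripper opens to 94 mm and grips with 3 to 60 N. Pads are 16 mm wide; open, the fingers measure 119 mm over their backs; the gripper's body (75 mm by 177 mm) begins 78 mm behind the grasp point.
Start: joints at [-1.301, 0.3, 1.521, -0, 1.321, -0.067], TCP at [181.75, -519.092, 213.446] pointing down, gripper open.
Joint ranges: [-3.03, 3.03], [-0.79, 2.21], [0.23, 2.52], [-1.04, 4.18], [0, 3.07], [-2.55, 2.55]. Speed limits (rad/s): [2.22, 2.22, 2.57, 3.14, 3.14, 3.14].

### API

Orientations are given as [roll, pitch, yaw] about the fixed x, y, z axes, in that order (R = Rz(yaw) Ry(pitch) Rx(roll)).
In Python, from cell import manip gives the robot as it stands.
- The arm moves only by the tool jog_arm, never from a script. Its argument "series" is a list of rows, each a list of 7 numbers: the shift along the world's x, y, z as a fraction of full scale, then the turn, a rotation vector about the world's x, y, z as a fraction of full scale, then the closure, from 0 (fully open) to 1 (shut). In form: [[dx, dy, dz, wx, wy, wz, fingers], ...]. A call has 1 to 8 rows; each row is the pose to reach, as a shift and turn from the pose commanded when the call began; what a row does not reach only later rows make up. Full scale, the value 1, is 120 mm for a shift and 90 degrees for a turn. A row lasts 1/12 s, in which the tool goes at most 41.7 mm and 7.16 degrees, less where a joint would pass 70% of its speed; a pose out of reach is approached as far as the arm can. A call with a number of a shift or a turn outside -1 to 1 is refused whole. A call with a gripper value outside its range is refused whole. The fingers move at their own pace and stop on an object; "grip_force" is the grip in N (left out, the last holds). Time passes only in rows, so rows that repeat a pose let the fingers close. It gives the time, the measured TCP pose, the force, the opening and the grip force at its end, in the units of the state.
- manip.read_state(): the state, without advancing time (a new reading comes with each control period).
- manip.camera(name): name is "scene" or "top"; returns a dict with "frame" (384x512x3 uint8, red, green, blue), "vfov" (degrees; the focal length in pixels is half the picture's height over the tangent of half this angle, whatever the lens; pixels are square), "cx", "cy" (the principal point, pixels), "R" (3x3) and "t" (3): a world point X has camera coordinates R X + t. Camera axes: x right, y down, z forward; pixel columns grow to the right and rows downward; lengths in mm; the calibration is good to about 2 mm. A picture is of the moment at which its call begins. There is no depth.
- manip.sign_off(): hands the job in; it is judged then, once.
The state is a dict: "clock": time; "joints": joint angles; "qd": joint speeds; "effort": joint torques, N m; "eef_pos": TCP position; "eef_rot": TCP orientation; "wrist_force": force on the tool from outside, world axes, zero at the start; "moment": the same for the moment, N m; "finger_gap": finger opening in mm; "finger_force": force on a finger pad.
Only numpy, scipy, OpenCV 4.12 (cv2) and the standard library are available. Lean on these libraries where they do the work, as an engineer would, in place of code of your own. Each camera call takes 0.05 s, during which the arm holds its last target. There are 200 camera calls.

## Working session

There is one attempt and no reset: what is moved stays moved. The work goes in short steps, Python scripts to look and compute and a tool call to move; the robot and the scene stay as the last step left them, time stands still between calls to the robot, and variables do not carry over. Pictures are saved under pics/ and viewed, at most 10 in all, crops included, and the job is handed in when it is done.

Besides the shell and the picture viewer there is one more tool, called after ">>>" as name([rows], argument=value, ...), one row to a line, values as JSON. jog_arm: Moves the arm, as the interface text tells. Its arguments: {"type":"object","properties":{"series":{"type":"array"},"grip_force":{"type":"number"}},"required":["series"]}

```bash
mkdir -p pics; cat > h.py <<'E'
import numpy as np, cv2
from cell import manip
def K(c):
    f=c["frame"].shape[0]/2/np.tan(np.radians(c["vfov"])/2)
    return np.array([[f,0,c["cx"]],[0,f,c["cy"]],[0,0,1]])
def proj(c,X):
    X=np.atleast_2d(X).astype(float); p=(X@np.array(c["R"]).T+c["t"])@K(c).T
    return p[:,:2]/p[:,2:]
def back(c,uv,z):
    R=np.array(c["R"]);t=np.array(c["t"]);C=-R.T@t
    d=R.T@np.linalg.inv(K(c))@np.array([uv[0],uv[1],1.])
    return C+d*(z-C[2])/d[2]
def save(c,n,box=None,s=1):
    im=c["frame"][:,:,::-1]
    if box: im=im[box[1]:box[3],box[0]:box[2]]
    cv2.imwrite(f"pics/{n}.png",cv2.resize(np.ascontiguousarray(im),None,fx=s,fy=s,interpolation=cv2.INTER_CUBIC))
E
python3 - <<'E'
from h import *
import pickle
o={}
for n in("scene","top"):
    c=manip.camera(n);o[n]=c;save(c,n+"0",None,1.5);R=np.array(c["R"]);print(n,c["vfov"],c["cx"],c["cy"],-R.T@c["t"],R[2])
pickle.dump(o,open("c0.pkl","wb"))
print(manip.read_state(),manip.finger_overhang)
E
```

```text
scene 42.15099670268967 261.611905237704 193.06835663078604 [1294.6695664   338.59738928  852.7172195 ] [-0.70882699 -0.27987069 -0.64748489]
top 54.23029749120157 255.1534800933749 189.96384185839423 [ 363.96880456   23.9420698  1082.79267088] [ 0.13299327  0.00727883 -0.99109021]
{'clock': 0.1, 'joints': array([-1.30061783e+00,  3.00420809e-01,  1.52148493e+00, -1.19855644e-05,
        1.32071018e+00, -6.65740565e-02]), 'qd': array([-0.00050919, -0.00390606, -0.00364123, -0.00017168,  0.00081221,
        0.00034447]), 'effort': array([ 4.76703008e-04, -5.32640076e+01, -3.53286874e+01,  7.09053339e-02,
        2.34634493e-02, -6.70836562e-05]), 'eef_pos': array([ 181.68293512, -518.89592859,  212.9545902 ]), 'eef_rot': array([-3.14057088e+00, -5.64886138e-05,  3.36755501e-01]), 'wrist_force': array([ 0.38743925, -0.05654976, -0.3211424 ]), 'moment': array([-0.05852373,  0.03552688, -0.05216679]), 'finger_force': 0.0, 'finger_gap': 94.1670877371381} 8.0
```

View pics/scene0.png

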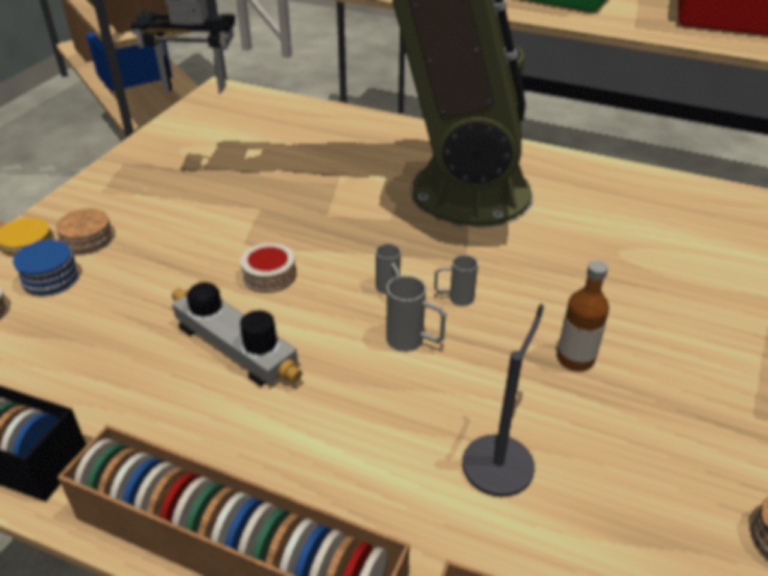

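View pics/top0.png

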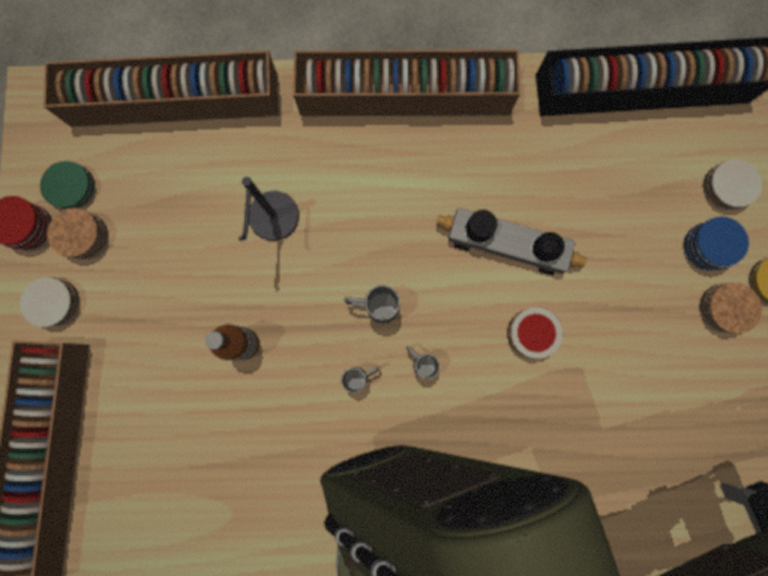

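The scene shows three tankards: a large one at (405,315) in scene and (383,303) in top, and two small ones at (388,268)/(425,366) and (463,280)/(356,379). The large one's rim is about 25 px across in the unscaled top view, which is about 62 mm, so it fits. The hook stand is at (275,215) in top, and the caps are at (482,225) and (549,247). I'll confirm in enlarged crops.

```bash
python3 - <<'E'
from h import *
import pickle
o=pickle.load(open("c0.pkl","rb"))
def crop(n,b,s):
    im=o[n]["frame"][:,:,::-1][b[1]:b[3],b[0]:b[2]];return cv2.resize(np.ascontiguousarray(im),None,fx=s,fy=s,interpolation=cv2.INTER_CUBIC)
A=crop("top",(145,110,280,210),5.9);cv2.imwrite("pics/t1.png",A)
B=crop("top",(280,130,400,200),6.0)
cv2.imwrite("pics/t2.png",B)
C=crop("scene",(240,180,380,340),3.7);cv2.imwrite("pics/s1.png",C)
cv2.imwrite("pics/s2.png",crop("scene",(105,180,225,260),6.0))
E
```

```text
(no output)
```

View pics/t1.png

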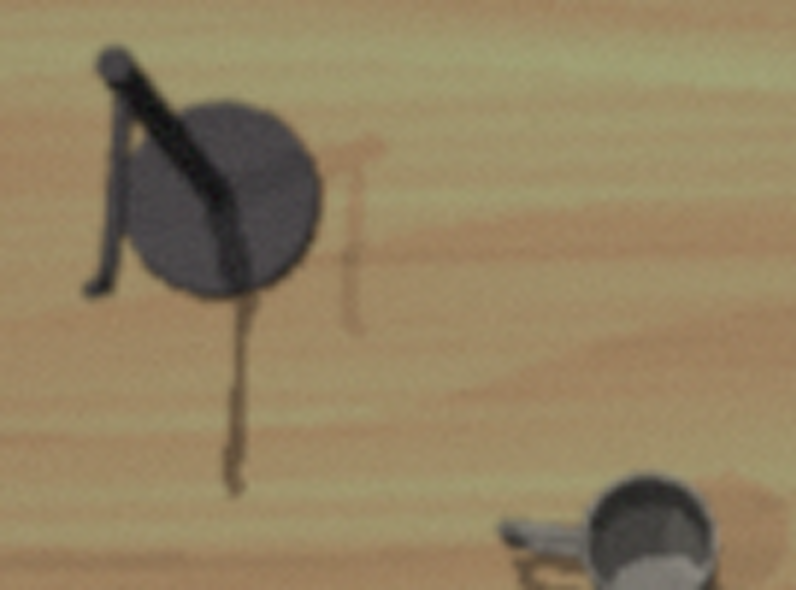

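View pics/s1.png

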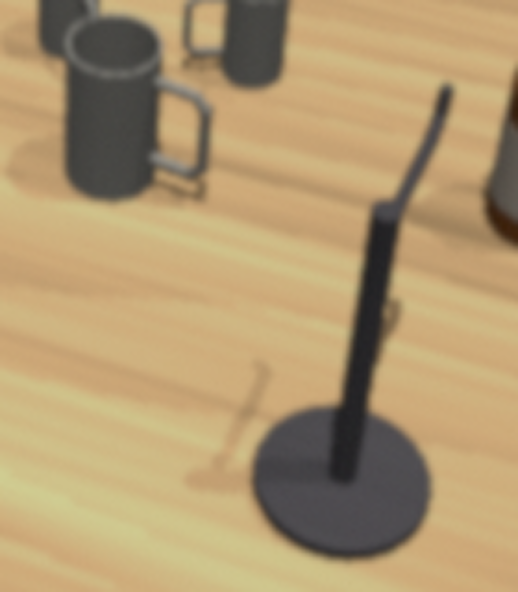

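View pics/s2.png

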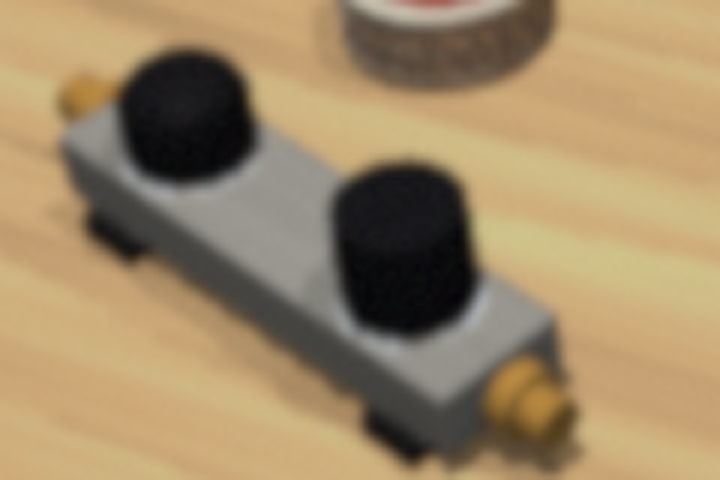

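The crops confirm it: the big tankard is the meant one, with its handle end at about t1 (510,530). The hook stand's post top is at t1 (116,62) and its hook tip at t1 (98,288). The tall flat cap is the right one in s2 at (400,203), on the +y outlet, and the domed cap is at (188,95).

```bash
cat > m.py <<'E'
from h import *
import pickle
from scipy.optimize import least_squares
o=pickle.load(open("c0.pkl","rb"));T=o["top"];S=o["scene"]
f=lambda p,s,ox,oy:((p[0]+.5)/s-.5+ox,(p[1]+.5)/s-.5+oy)
t1=lambda *p:f(p,5.9,145,110)
s1=lambda *p:f(p,3.7,240,180)
s2=lambda *p:f(p,6.,105,180)
t0=lambda *p:f(p,1.5,0,0)
def P(n,*a):
    print(n,[np.round(back(c,uv,z),1)[:2] for c,uv,z in a])
P("foot",(T,t1(222,200),12))
P("posttop",(T,t1(116,62),220),(S,s1(386,211),220))
P("tip",(T,t1(96,289),224),(S,s1(447,90),224))
P("rim",(T,t1(651,538),110),(S,s1(113,46),110))
P("handle end",(T,t1(508,530),88),(S,s1(207,106),88))
P("tallcap",(T,t0(482,225),93),(S,s2(400,203),93))
P("lowcap",(T,t0(549,247),82))
P("bottle",(S,(597/1.5,268/1.5),190),(T,t0(215,341),190))
P("mats",(T,t0(536,334),40))
P("small",(T,t0(427,367),75),(T,t0(355,380),75))
E
python3 m.py
```

```text
foot [array([650.1, 243. ])]
posttop [array([652.9, 243.7]), array([655.7, 245.6])]
tip [array([558.4, 249.6]), array([562.3, 252.5])]
rim [array([466.1,  32.3]), array([470.5,  34.4])]
handle end [array([473.5,  97.1]), array([476.9, 100. ])]
tallcap [array([ 602. , -149.1]), array([ 607.3, -149.5])]
lowcap [array([ 561.1, -270. ])]
bottle [array([411. , 302.7]), array([400.5, 298.7])]
mats [array([ 406.8, -248.6])]
small [array([351.2, -43.5]), array([331.2,  84.4])]
```

```bash
python3 - <<'E'
from h import *
import pickle
o=pickle.load(open("c0.pkl","rb"))
im=o["top"]["frame"][:,:,::-1][130:195,285:395]
im=np.clip(im.astype(float)*1.0,0,255).astype(np.uint8)
# brighten darks so the cap ribs and bar show
im=(255*(im/255.)**0.5).astype(np.uint8)
cv2.imwrite("pics/t2.png",cv2.resize(im,None,fx=7,fy=7,interpolation=cv2.INTER_CUBIC))
E
```

```text
(no output)
```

View pics/t2.png

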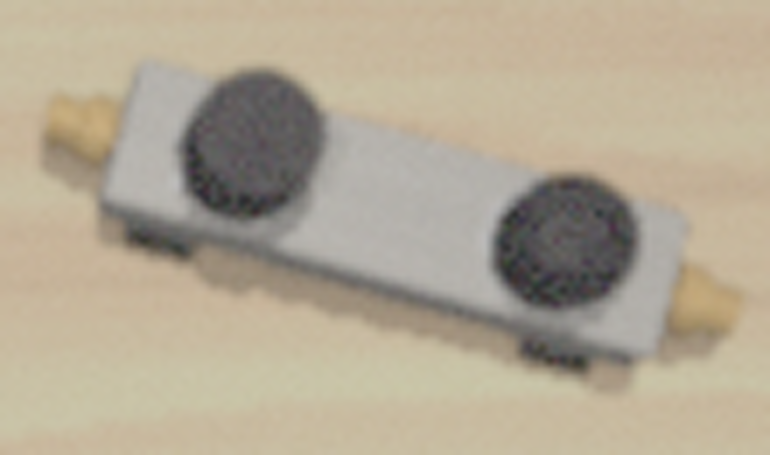

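The gamma-lifted crop shows the tall flat cap at (255,136) and the domed cap at (565,240) on a manifold yawed about -19°.

My estimates:
- **Tankard:** (468,33), yaw about -6°.
- **Post:** (653.5,244), hook pointing along -x, stand yaw about -4°.
- **Tall cap:** (604,-149).

Next I'll move above the tankard, closing along its x axis.

>>> jog_arm([
  [0.48,0.92,0,0,0,0.144,0],
  [0.48,0.92,0,0,0,0.144,0],
  [0.48,0.92,0,0,0,0.144,0],
  [0.48,0.92,0,0,0,0.144,0],
  [0.48,0.92,0,0,0,0.144,0],
])

```text
clock: 0.52
eef_pos: [240.1, -407.7, 213.8]
eef_rot: [3.141, 0.0, 0.565]
wrist_force: [0.3, -0.2, -0.1]
finger_gap: 93.6
finger_force: 0.0
```

>>> jog_arm([
  [0.48,0.92,0,0,0,0.144,0],
  [0.48,0.92,0,0,0,0.144,0],
  [0.48,0.92,0,0,0,0.144,0],
  [0.48,0.92,0,0,0,0.144,0],
  [0.48,0.92,0,0,0,0.144,0],
])

```text
clock: 0.93
eef_pos: [297.5, -298.1, 213.6]
eef_rot: [3.141, 0.0, 0.791]
wrist_force: [-0.6, -0.1, -0.0]
finger_gap: 94.3
finger_force: 0.0
```

>>> jog_arm([
  [0.48,0.92,0,0,0,0.144,0],
  [0.48,0.92,0,0,0,0.144,0],
  [0.48,0.92,0,0,0,0.144,0],
  [0.48,0.92,0,0,0,0.144,0],
  [0.48,0.92,0,0,0,0.144,0],
])

```text
clock: 1.35
eef_pos: [355.1, -188.0, 213.4]
eef_rot: [-3.141, 0.0, 1.017]
wrist_force: [1.2, -0.1, 1.0]
finger_gap: 94.1
finger_force: 0.0
```

>>> jog_arm([
  [0.48,0.92,0,0,0,0.144,0],
  [0.48,0.92,0,0,0,0.144,0],
  [0.48,0.92,0,0,0,0.144,0],
  [0.48,0.92,0,0,0,0.144,0],
  [0.48,0.92,0,0,0,0.144,0],
])

```text
clock: 1.77
eef_pos: [412.6, -78.2, 213.1]
eef_rot: [-3.141, 0.0, 1.242]
wrist_force: [-0.2, -1.8, 0.5]
finger_gap: 94.0
finger_force: 0.0
```

>>> jog_arm([
  [0.47,0.92,0,0,0,0.144,0],
  [0.47,0.92,0,0,0,0.144,0],
  [0.47,0.92,0,0,0,0.144,0],
  [0.47,0.92,0,0,0,0.144,0],
  [0.47,0.92,0,0,0,0.144,0],
  [0.47,0.92,0,0,0,0.144,0],
])

```text
clock: 2.27
eef_pos: [468.5, 30.6, 213.1]
eef_rot: [-3.141, 0.0, 1.465]
wrist_force: [0.5, -0.4, -0.5]
finger_gap: 94.2
finger_force: 0.0
```

>>> jog_arm([
  [0,0.02,-0.3,0,0,0,0],
  [0,0.02,-0.6,0,0,0,0],
  [0,0.02,-0.8,0,0,0,0],
  [0,0.02,-0.8,0,0,0,0],
])

```text
clock: 2.6
eef_pos: [466.1, 33.0, 113.5]
eef_rot: [-3.135, 0.001, 1.464]
wrist_force: [-0.7, 0.4, -1.2]
finger_gap: 94.0
finger_force: 0.0
```

>>> jog_arm([
  [0,0,-0.18,0,0,0,0],
  [0,0,-0.36,0,0,0,0],
  [0,0,-0.36,0,0,0,0],
])

```text
clock: 2.85
eef_pos: [467.5, 33.7, 72.8]
eef_rot: [-3.138, 0.0, 1.465]
wrist_force: [0.8, -0.5, 0.1]
finger_gap: 94.3
finger_force: 0.0
```

>>> jog_arm([
  [0,0,0,0,0,0,0.5],
  [0,0,0,0,0,0,0.5],
  [0,0,0,0,0,0,0.5],
  [0,0,0,0,0,0,0.5],
  [0,0,0,0,0,0,0.5],
  [0,0,0,0,0,0,0.5],
  [0,0,0,0,0,0,0.5],
], grip_force=25)

```text
clock: 3.43
eef_pos: [468.7, 35.3, 74.8]
eef_rot: [3.141, 0.0, 1.468]
wrist_force: [-2.6, -0.6, 6.8]
finger_gap: 60.6
finger_force: 24.9
```

>>> jog_arm([
  [0,0,0.15,0,0,0,0.5],
  [0,0,0.4,0,0,0,0.5],
  [0,0,0.65,0,0,0,0.5],
  [0,0,0.9,0,0,0,0.5],
  [0,0,0.9,0,0,0,0.5],
])

```text
clock: 3.85
eef_pos: [470.5, 35.4, 187.6]
eef_rot: [3.134, -0.001, 1.468]
wrist_force: [0.4, -0.7, -0.6]
finger_gap: 61.0
finger_force: 24.9
```

>>> jog_arm([
  [0.05,0.15,0.2,0,0,0,0.5],
  [0.13,0.4,0.38,0,0,0.02,0.5],
  [0.2,0.65,0.38,0,0,0.02,0.5],
  [0.22,0.72,0.38,0,0,0.02,0.5],
  [0.22,0.72,0.38,0,0,0.02,0.5],
])

```text
clock: 4.27
eef_pos: [494.9, 123.4, 227.0]
eef_rot: [-3.141, 0.0, 1.502]
wrist_force: [-0.6, -0.7, -2.0]
finger_gap: 60.3
finger_force: 24.9
```

>>> jog_arm([
  [0.05,0.2,0,0,0,0,0.5],
  [0.14,0.45,0,0,0,0,0.5],
  [0.21,0.72,0,0,0,0,0.5],
  [0.21,0.72,0,0,0,0,0.5],
  [0.21,0.72,0,0,0,0,0.5],
])

```text
clock: 4.68
eef_pos: [519.8, 208.1, 226.5]
eef_rot: [-3.14, 0.001, 1.501]
wrist_force: [-0.1, -0.7, -2.7]
finger_gap: 60.0
finger_force: 25.0
```

```bash
python3 - <<'E'
from h import *
import pickle
o={n:manip.camera(n) for n in("scene","top")};pickle.dump(o,open("c1.pkl","wb"))
s=manip.read_state();print(s["eef_pos"],s["eef_rot"],s["finger_gap"],s["wrist_force"])
def crop(n,b,s):
    im=o[n]["frame"][:,:,::-1][b[1]:b[3],b[0]:b[2]];return cv2.resize(np.ascontiguousarray(im),None,fx=s,fy=s,interpolation=cv2.INTER_CUBIC)
a=crop("top",(140,90,240,190),4);b=crop("scene",(270,140,370,290),4)
w=np.zeros((600,800,3),np.uint8);w[:400,:400]=a;w[:600,400:]=b;cv2.imwrite("pics/c1.png",w)
E
```

```text
[519.87196153 206.94944483 227.15729722] [-3.14044932e+00  8.01635292e-04  1.49870963e+00] 60.33008890491352 [ 0.08332534 -0.27728963 -1.32681477]
```

View pics/c1.png

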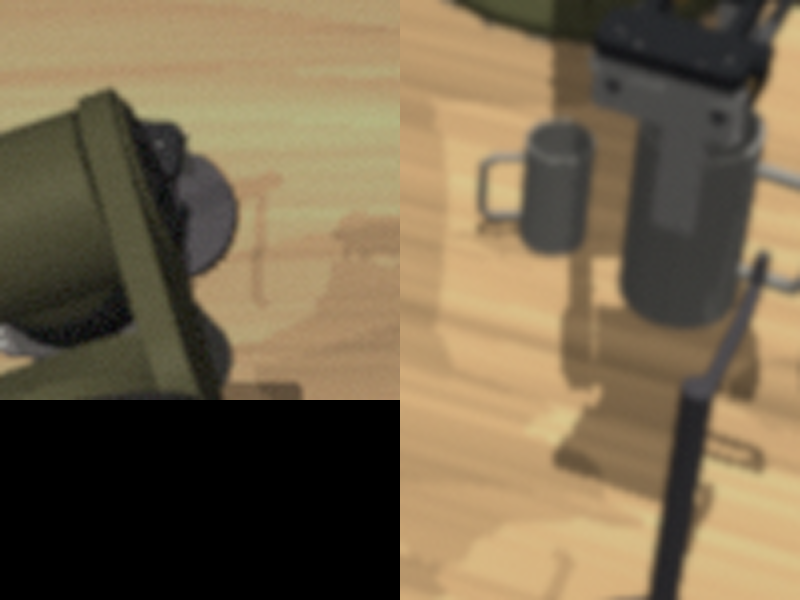

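The scene half shows the tankard upright in the grip, with the handle's upper bar starting at (758,170), its lower bar at (742,270), and the hook tip at (762,258). The top view is blocked. I'll overlay the assumed model on a wider scene crop.

```bash
cat > ov.py <<'E'
from h import *
import pickle
o=pickle.load(open("c1.pkl","rb"));c=o["scene"]
def ov(c,tc,tyaw,post,syaw,b,s,name):
    im=c["frame"][:,:,::-1][b[1]:b[3],b[0]:b[2]];im=cv2.resize(np.ascontiguousarray(im),None,fx=s,fy=s,interpolation=cv2.INTER_CUBIC)
    def W(pts,org,yaw):
        R=cv2.Rodrigues(np.array([0,0,np.radians(yaw)]))[0];return np.array(pts,float)@R.T+org
    def dr(X,col):
        p=(proj(c,X)-[b[0],b[1]]+.5)*s-.5; cv2.polylines(im,[np.round(p).astype(int)],False,col,1)
    dr(W([[0,31,92],[0,62,92],[0,66,88],[0,66,30],[0,62,26],[0,31,26]],tc,tyaw),(0,0,255))
    a=np.linspace(0,2*np.pi,40);
    for z in(0,110): dr(W(np.c_[31*np.cos(a),31*np.sin(a),z+0*a],tc,tyaw),(0,255,0))
    dr(W([[0,0,12],[0,0,220]],post,syaw),(255,0,0));dr(W([[0,0,200],[-78,0,200],[-90,0,212],[-90,0,226]],post,syaw),(255,255,0))
    cv2.imwrite(f"pics/{name}.png",im)
if __name__=="__main__": ov(c,np.array([520,207.,152]),-4.3,np.array([653.5,244,0]),-4.3,(310,140,410,240),6,"ov1")
E
python3 ov.py
```

```text
(no output)
```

View pics/ov1.png

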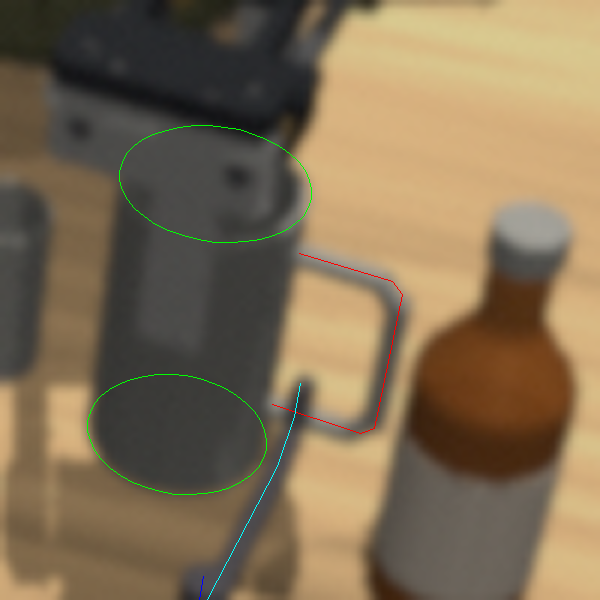

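The overlay agrees to about 2 mm, with the hook tip inside the handle opening and the tankard wanting about 2 mm more +y. Now I'll advance over the hook.

>>> jog_arm([
  [0.1,0.01,0,0,0,0,0.5],
  [0.2,0.0,0,0,0,0,0.5],
  [0.3,-0.01,0,0,0,0,0.5],
  [0.4,-0.01,0,0,0,0,0.5],
  [0.5,-0.02,0,0,0,0,0.5],
  [0.6,-0.03,0,0,0,0,0.5],
  [0.66,-0.03,0,0,0,0,0.5],
  [0.66,-0.03,0,0,0,0,0.5],
])

```text
clock: 5.45
eef_pos: [600.1, 203.1, 227.5]
eef_rot: [-3.141, 0.0, 1.497]
wrist_force: [0.3, 0.6, -2.6]
finger_gap: 60.3
finger_force: 25.0
```

>>> jog_arm([
  [0,0,-0.06,0,0,0,0.5],
  [0,0,-0.12,0,0,0,0.5],
  [0,0,-0.18,0,0,0,0.5],
  [0,0,-0.22,0,0,0,0.5],
  [0,0,-0.25,0,0,0,0.5],
  [0,0,-0.25,0,0,0,0.5],
])

```text
clock: 5.95
eef_pos: [598.9, 204.5, 196.9]
eef_rot: [-3.14, 0.0, 1.499]
wrist_force: [1.1, 0.0, -1.5]
finger_gap: 60.5
finger_force: 25.0
```

>>> jog_arm([
  [0,0,-0.02,0,0,0,0.5],
  [0,0,-0.02,0,0,0,0.5],
  [0,0,-0.02,0,0,0,0.5],
])

```text
clock: 6.2
eef_pos: [599.4, 204.6, 195.6]
eef_rot: [3.141, -0.0, 1.499]
wrist_force: [-0.4, -1.1, -2.2]
finger_gap: 60.3
finger_force: 25.0
```

>>> jog_arm([
  [0,0,-0.02,0,0,0,0.5],
  [0,0,-0.02,0,0,0,0.5],
  [0,0,-0.02,0,0,0,0.5],
])

```text
clock: 6.45
eef_pos: [599.4, 204.5, 193.0]
eef_rot: [-3.142, 0.0, 1.499]
wrist_force: [0.3, -0.7, -1.4]
finger_gap: 60.4
finger_force: 25.0
```

>>> jog_arm([
  [0,0,-0.02,0,0,0,0.5],
  [0,0,-0.02,0,0,0,0.5],
  [0,0,-0.02,0,0,0,0.5],
])

```text
clock: 6.7
eef_pos: [599.4, 204.5, 190.6]
eef_rot: [3.142, -0.0, 1.499]
wrist_force: [0.6, 0.4, -1.5]
finger_gap: 60.3
finger_force: 25.0
```

>>> jog_arm([
  [0,0,-0.015,0,0,0,0.5],
  [0,0,-0.015,0,0,0,0.5],
  [0,0,-0.015,0,0,0,0.5],
])

```text
clock: 6.95
eef_pos: [599.6, 204.5, 189.5]
eef_rot: [3.141, -0.0, 1.499]
wrist_force: [-0.8, -0.5, 4.4]
finger_gap: 59.9
finger_force: 25.0
```

```bash
python3 - <<'E'
from ov import *
c=manip.camera("scene");s=manip.read_state();print(s["eef_pos"],s["wrist_force"])
ov(c,np.array([599.5,204.,s["eef_pos"][2]-74.5]),-4.3,np.array([654.5,244.5,0]),-4.3,(310,150,410,250),6,"ov2")
E
```

```text
[599.55826764 204.51702592 189.44166859] [-0.52009863 -0.71782659  5.35762253]
```

View pics/ov2.png

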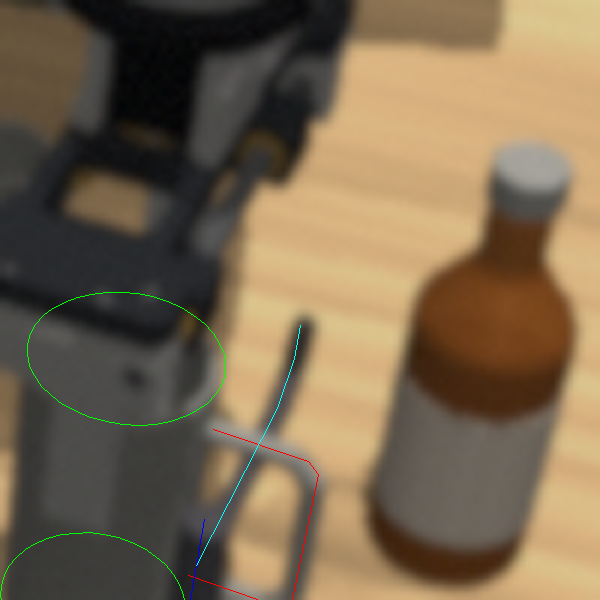

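Contact is confirmed: wrist z went from -1.5 to +5 N, and the handle's upper bar lies over the hook bar at about (262,445). Releasing.

>>> jog_arm([
  [0,0,0,0,0,0,0],
  [0,0,0,0,0,0,0],
  [0,0,0,0,0,0,0],
  [0,0,0,0,0,0,0],
  [0,0,0,0,0,0,0],
  [0,0,0,0,0,0,0],
  [0,0,0,0,0,0,0],
  [0,0,0,0,0,0,0],
])

```text
clock: 7.67
eef_pos: [599.3, 204.5, 188.8]
eef_rot: [-3.141, 0.0, 1.499]
wrist_force: [-0.2, -1.0, -0.4]
finger_gap: 93.8
finger_force: 0.0
```

>>> jog_arm([
  [0,0,0.2,0,0,0,0],
  [0,0,0.45,0,0,0,0],
  [0,0,0.7,0,0,0,0],
  [0,0,0.9,0,0,0,0],
  [0,0,0.9,0,0,0,0],
])

```text
clock: 8.08
eef_pos: [600.3, 204.8, 302.6]
eef_rot: [3.134, -0.003, 1.499]
wrist_force: [-0.2, 0.0, 0.9]
finger_gap: 94.4
finger_force: 0.0
```

>>> jog_arm([
  [0,-0.3,0,0,0,0,0],
  [0,-0.6,0,0,0,0,0],
  [0,-0.95,0,0,0,0,0],
  [0,-0.95,0,0,0,0,0],
  [0,-0.95,0,0,0,0,0],
])

```text
clock: 8.5
eef_pos: [599.3, 88.8, 296.5]
eef_rot: [-3.141, 0.0, 1.496]
wrist_force: [0.4, -0.2, -0.4]
finger_gap: 93.5
finger_force: 0.0
```

>>> jog_arm([
  [0,-0.3,0,0,0,0,0],
  [0,-0.6,0,0,0,0,0],
  [0,-0.98,0,0,0,0,0],
  [0,-0.98,0,0,0,0,0],
  [0,-0.98,0,0,0,0,0],
])

```text
clock: 8.92
eef_pos: [599.4, -27.9, 296.4]
eef_rot: [-3.141, -0.0, 1.497]
wrist_force: [-0.4, 0.2, -0.3]
finger_gap: 93.7
finger_force: 0.0
```

>>> jog_arm([
  [0.04,-0.3,0,0,0,0,0],
  [0.04,-0.6,0,0,0,0,0],
  [0.04,-0.99,0,0,0,0,0],
  [0.04,-0.99,0,0,0,0,0],
  [0.04,-0.99,0,0,0,0,0],
  [0.04,-0.99,0,0,0,0,0],
])

```text
clock: 9.42
eef_pos: [604.6, -144.1, 296.5]
eef_rot: [-3.141, -0.001, 1.5]
wrist_force: [0.3, 0.5, 0.0]
finger_gap: 94.0
finger_force: 0.0
```

```bash
python3 - <<'E'
from h import *
o={n:manip.camera(n) for n in("scene","top")}
s=manip.read_state();print(s["eef_pos"],s["eef_rot"],s["joints"])
def crop(n,b,s):
    im=o[n]["frame"][:,:,::-1][b[1]:b[3],b[0]:b[2]];return cv2.resize(np.ascontiguousarray(im),None,fx=s,fy=s,interpolation=cv2.INTER_CUBIC)
a=crop("top",(140,90,400,220),2);b=crop("scene",(100,120,420,340),2)
w=np.zeros((600,800,3),np.uint8);w[:440,:640]=b
cv2.imwrite("pics/c2.png",w[:440,:640])
E
```

```text
[ 604.54909461 -143.67068487  296.87971985] [ 3.14148652e+00 -2.89759373e-04  1.50147685e+00] [-2.92385406e-01  4.21567491e-01  1.16677680e+00  3.06105992e-04
  1.55320896e+00 -2.23071295e-01]
```

View pics/c2.png

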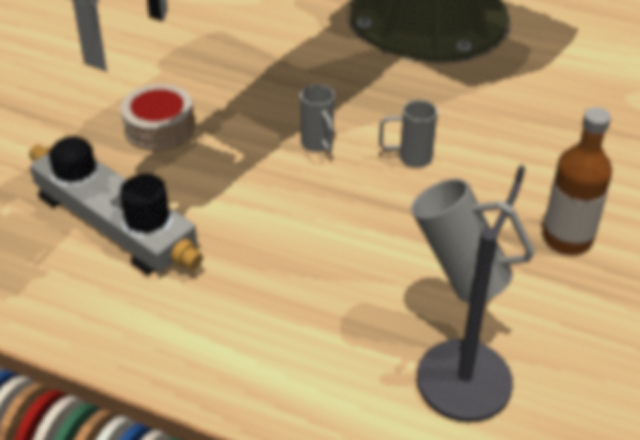

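The tankard hangs tilted on the hook at (470,240), clear of everything. Now down to the tall cap.

>>> jog_arm([
  [0,-0.04,-0.3,0,0,0,0],
  [0,-0.04,-0.6,0,0,0,0],
  [0,-0.04,-0.95,0,0,0,0],
  [0,-0.04,-0.95,0,0,0,0],
  [0,-0.04,-0.95,0,0,0,0],
])

```text
clock: 9.93
eef_pos: [603.9, -149.2, 182.4]
eef_rot: [-3.139, -0.001, 1.501]
wrist_force: [-0.1, 0.8, 1.0]
finger_gap: 93.9
finger_force: 0.0
```

>>> jog_arm([
  [0,0,-0.2,0,0,0,0],
  [0,0,-0.4,0,0,0,0],
  [0,0,-0.6,0,0,0,0],
  [0,0,-0.8,0,0,0,0],
  [0,0,-0.95,0,0,0,0],
  [0,0,-1,0,0,0,0],
  [0,0,-1,0,0,0,0],
])

```text
clock: 10.52
eef_pos: [605.0, -150.4, 64.2]
eef_rot: [3.141, 0.0, 1.5]
wrist_force: [-0.2, -0.3, -0.5]
finger_gap: 93.9
finger_force: 0.0
```

>>> jog_arm([
  [0,0,0,0,0,0,0.6],
  [0,0,0,0,0,0,0.6],
  [0,0,0,0,0,0,0.6],
  [0,0,0,0,0,0,0.6],
  [0,0,0,0,0,0,0.6],
  [0,0,0,0,0,0,0.6],
  [0,0,0,0,0,0,0.6],
  [0,0,0,0,0,0,0.6],
], grip_force=25)

```text
clock: 11.18
eef_pos: [604.7, -150.8, 63.2]
eef_rot: [3.14, 0.0, 1.499]
wrist_force: [3.6, -0.7, 0.6]
finger_gap: 51.6
finger_force: 25.0
```

```bash
python3 -c "
from cell import manip
s=manip.read_state();print({k:s[k] for k in('eef_pos','wrist_force','moment','finger_gap','finger_force')})"
```

```text
{'eef_pos': array([ 604.66270164, -150.79814232,   63.15186604]), 'wrist_force': array([ 3.58847256, -0.66612426,  0.62054398]), 'moment': array([-1.07565895e-01, -8.11248841e-01,  6.53326271e-05]), 'finger_gap': 51.58689277055047, 'finger_force': 24.999962970614433}
```

Gripped at 51.6 mm. Trying 12° counter-clockwise.

>>> jog_arm([
  [0,0,0,0,0,0.045,0.6],
  [0,0,0,0,0,0.09,0.6],
  [0,0,0,0,0,0.133,0.6],
  [0,0,0,0,0,0.133,0.6],
  [0,0,0,0,0,0.133,0.6],
])

```text
clock: 11.6
eef_pos: [604.7, -150.8, 63.1]
eef_rot: [3.14, 0.0, 1.706]
wrist_force: [4.4, -0.6, -0.1]
finger_gap: 51.6
finger_force: 25.0
```

```bash
python3 -c "
from cell import manip
s=manip.read_state();print({k:s[k] for k in('eef_pos','eef_rot','wrist_force','moment','finger_gap','joints')})"
```

```text
{'eef_pos': array([ 604.65535999, -150.76869055,   63.13210116]), 'eef_rot': array([3.14025808e+00, 4.28738644e-04, 1.70623167e+00]), 'wrist_force': array([ 4.37301864, -0.61570789, -0.13851505]), 'moment': array([-0.21746895, -1.13133154,  0.02029047]), 'finger_gap': 51.624116403438514, 'joints': array([-3.03204826e-01,  6.11592123e-01,  1.43871817e+00,  2.01510923e-04,
        1.08989205e+00, -4.38733543e-01])}
```

Moment z is only 0.02 N m, so it turns freely and counter-clockwise loosens. On to 90°.

>>> jog_arm([
  [0,0,0,0,0,0.07,0.6],
  [0,0,0,0,0,0.14,0.6],
  [0,0,0,0,0,0.21,0.6],
  [0,0,0,0,0,0.28,0.6],
  [0,0,0,0,0,0.35,0.6],
  [0,0,0,0,0,0.42,0.6],
  [0,0,0,0,0,0.44,0.6],
  [0,0,0,0,0,0.44,0.6],
])

```text
clock: 12.27
eef_pos: [604.6, -150.9, 63.1]
eef_rot: [3.141, 0.001, 2.399]
wrist_force: [4.6, -1.1, -0.7]
finger_gap: 51.8
finger_force: 25.0
```

>>> jog_arm([
  [0,0,0,0,0,0.07,0.6],
  [0,0,0,0,0,0.14,0.6],
  [0,0,0,0,0,0.21,0.6],
  [0,0,0,0,0,0.28,0.6],
  [0,0,0,0,0,0.35,0.6],
  [0,0,0,0,0,0.42,0.6],
  [0,0,0,0,0,0.43,0.6],
  [0,0,0,0,0,0.43,0.6],
])

```text
clock: 12.93
eef_pos: [604.6, -150.9, 63.1]
eef_rot: [-3.141, 0.001, 3.074]
wrist_force: [4.3, -1.5, 0.7]
finger_gap: 51.7
finger_force: 25.0
```

```bash
python3 -c "
from cell import manip
s=manip.read_state();print({k:s[k] for k in('eef_pos','eef_rot','wrist_force','moment','finger_gap')})"
```

```text
{'eef_pos': array([ 604.59750863, -150.89945338,   63.10625885]), 'eef_rot': array([-3.14120566e+00,  1.25638380e-03,  3.07376073e+00]), 'wrist_force': array([ 4.27641456, -1.52469015,  0.68067567]), 'moment': array([-0.22758991, -1.13352458, -0.00710456]), 'finger_gap': 51.692528092972815}
```

>>> jog_arm([
  [0,0,0.02,0,0,0,0.6],
  [0,0,0.04,0,0,0,0.6],
  [0,0,0.06,0,0,0,0.6],
  [0,0,0.06,0,0,0,0.6],
])

```text
clock: 13.27
eef_pos: [604.5, -150.6, 70.1]
eef_rot: [3.141, 0.001, 3.072]
wrist_force: [6.5, -0.1, -1.7]
finger_gap: 51.7
finger_force: 25.0
```

It's free, so I'll lift to about 100 mm.

>>> jog_arm([
  [0,0,0.1,0,0,0,0.6],
  [0,0,0.2,0,0,0,0.6],
  [0,0,0.32,0,0,0,0.6],
  [0,0,0.46,0,0,0,0.6],
  [0,0,0.6,0,0,0,0.6],
  [0,0,0.72,0,0,0,0.6],
  [0,0,0.78,0,0,0,0.6],
  [0,0,0.78,0,0,0,0.6],
])

```text
clock: 13.93
eef_pos: [604.4, -150.8, 165.0]
eef_rot: [-3.141, 0.002, 3.073]
wrist_force: [-0.4, -0.5, -1.8]
finger_gap: 51.7
finger_force: 25.0
```

>>> jog_arm([
  [0,0,0,0,0,0,0.6],
  [0,0,0,0,0,0,0.6],
  [0,0,0,0,0,0,0.6],
  [0,0,0,0,0,0,0.6],
  [0,0,0,0,0,0,0.6],
  [0,0,0,0,0,0,0.6],
  [0,0,0,0,0,0,0.6],
  [0,0,0,0,0,0,0.6],
])

```text
clock: 14.6
eef_pos: [604.1, -150.7, 163.6]
eef_rot: [3.142, -0.0, 3.075]
wrist_force: [-0.5, 0.2, -1.6]
finger_gap: 51.5
finger_force: 25.0
```

```bash
python3 -c "
from h import *
s=manip.read_state();print({k:s[k] for k in('clock','eef_pos','wrist_force','finger_gap','finger_force')})
import pickle
c=manip.camera('scene');a=c['frame'].astype(float)
# tankard still hanging & outlet bare: mean colours at hanging cup and at spigot/cap place
b=pickle.load(open('c0.pkl','rb'))['scene']['frame'].astype(float)
for n,X in(('spigot',(604,-149,70)),('held',(604,-150,165)),('cup',(601,230,160)),('lowcap',(562,-271,80)),('bottle',(405,300,100)),('mats',(407,-249,40))):
    u,v=np.round(proj(c,X)[0]).astype(int);print(n,a[v-2:v+3,u-2:u+3].mean((0,1)).round(),b[v-2:v+3,u-2:u+3].mean((0,1)).round())
"
```

```text
{'clock': 14.6, 'eef_pos': array([ 604.1425623 , -150.69756474,  163.6014235 ]), 'wrist_force': array([-0.4950351 ,  0.20989553, -1.56519689]), 'finger_gap': 51.54941387530412, 'finger_force': 24.999810084700584}
spigot [102. 101.  96.] [20. 20. 22.]
held [16. 15. 17.] [91. 77. 64.]
cup [103. 102.  99.] [117. 100.  79.]
lowcap [27. 26. 28.] [26. 25. 26.]
bottle [119.  67.  28.] [102.  57.  22.]
mats [80. 78. 76.] [149.  30.  25.]
```

```bash
python3 -c "
from cell import manip
print(manip.sign_off())"
```

```text
the job is handed in; nothing more can be done
None
```

I handed the job in at about 14.6 s. The tankard hangs on the hook, let go. The tall cap came off with a quarter turn counter-clockwise, so I never had to try the other way, and it is held about 100 mm above the manifold. The low cap and bottle look unmoved; the mats were hidden from the camera in the last check.

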